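Draw the long rice paddle out of the latched utensil chest

ROBOT

A 6-joint arm with a two-finger parallel gripper is mounted at the origin on the work surface. World frame = base frame: x ahead of the robot, y to its left, z up, the work surface at z = 0. Lengths are in mm, angles in rad, forces in N, time in s.
With the tool pointing down it reaches from about 275 to 750 mm from the base axis. Payload 10.2 kg.
Tool frame: the origin (TCP) lies on the centre line of the jaws, within the pads' length; the fingertips stand 17 mm ahead of it and the grasp point (between the pads) lies 2 mm behind it (ctrl.tip_extent is the distance from the TCP to the fingertips, in mm); z points along the fingers, y is the line along which they close (so a half turn about z gives the same grasp; the last joint's range is limited). The gripper opens to 85 mm and grips with 20 to 120 N. Pads are 22 mm wide; open, the fingers measure 114 mm over their backs; the gripper's body (76 mm by 85 mm) begins 54 mm behind the grasp point. The pads swing forward as they close: fully open they stand 13 mm farther back than shut.
Start: joints at [0.984, 0.313, 1.498, -0, 1.331, -0.223], TCP at [186.823, 490.641, 248.294] pointing down, gripper open.
Joint ranges: [-2.94, 2.94], [-0.97, 2.17], [0.19, 2.56], [-1.23, 4.37], [0.02, 3.11], [-2.88, 2.88]. Speed limits (rad/s): [2.39, 2.39, 3.01, 3.14, 3.14, 3.14].

INTERFACE

Orientations are given as a unit quaternion [w, x, y, z].
In Python, from rig import sensors, capture, ctrl, cut_out, place_of gives the robot as it stands.
- The arm moves only by the shell command python3 -m jog 'ROWS' [FORCE]. ROWS is JSON, a list of rows, each a list of 3 entries, a list of its own where there are three numbers: the shift along the world's x, y, z in mm, then the turn, a rotation vector about the world's x, y, z in degrees, then the closure, from 0 (fully open) to 1 (shut). A call has exactly 8 rows; each row is the pose to reach, as a shift and turn from the pose commanded when the call began; what a row does not reach only later rows make up. A row lasts 1/12 s, in which the tool goes at most 41.7 mm and 7.16 degrees, less where a joint would pass 70% of its speed; a pose out of reach is approached as far as the arm can. A call with a gripper value outside its range is refused whole. The fingers move at their own pace and stop on an object; FORCE is the grip in N (left out, the last holds). Time passes only in rows, so rows that repeat a pose let the fingers close, or fill a call up. It gives the time, the measured TCP pose, the force and the opening at its end, in the units of the state.
- sensors.sense(): the state, without advancing time (a new reading comes with each control period).
- capture(name): name is "side" or "top"; returns a dict with "color" (420x560x3 uint8, blue, green, red), "z_map" (420x560 float32, mm along the optical axis (not along the pixel's ray), 0 where there is no reading), "camera_matrix" (3x3 intrinsics, pixels), "R" (3x3) and "t" (3): a world point X has camera coordinates R X + t. Camera axes: x right, y down, z forward; pixel columns grow to the right and rows downward; lengths in mm; the calibration is good to about 2 mm. A picture is of the moment at which its call begins.
- ctrl.finish_job(): hands the job in, once; it reports no verdict.
Trained networks look in a picture, given as the dict that the camera call returned (one of the last four; its "shot" number tells which), for a name from the list of things; names that differ only in an ending like _2 or _b are one class to them, and where a whole thing is asked for, a point or a joint stands for the part that bears it (a point fixed in the world has none). Each returns a list of dicts, best first, with "p" (0 to 1); they miss things now and then, are a little off and sometimes report something else, mostly with a low value. They report only what shows in the picture. A call takes as long as a camera call.
- cut_out(picture, query): "region" (420x560 bool, what is visible of it) and "box" ([left, top, right, bottom] in pixels, round what is visible of it).
- place_of(picture, query): "centre" ([row, column] in pixels: a listed point, or the origin of a listed thing).
The state is a dict: "time_s": time; "joints": joint angles; "dq": joint speeds; "tau": joint torques, N m; "eef_pos": TCP position; "ee_rot": TCP orientation; "force": force on the tool from outside, world axes, zero at the start; "wrist_torque": the same for the moment, N m; "grip_width": opening from 0.0 (shut) to 1.0 (fully open).
Only numpy, scipy, OpenCV 4.12 (cv2) and the standard library are available. Lean on these libraries where they do the work, as an engineer would, in place of code of your own. Each camera call takes 0.05 s, during which the arm holds its last target. There are 200 camera calls.

TASK

Swing the flat steel hasp on top of the wooden utensil chest off the lid, so that the sprung lid flips fully open. Then take hold of the long wooden rice paddle inside, tilt it and draw it out diagonally through the opening, which is shorter than the paddle; finish with it still held in the gripper and motionless, the whole paddle at least 5 cm higher than the top of the chest and not touching it. Do not push the other things on the platform about.

Things in the scene. Friction and masses are not known exactly. Their poses are not given: they have to be found in the camera images.
- chest: Wooden utensil chest, fixed, outside 162 (x) by 336 (y) by 93 mm high with cover and lid. Origin: centre of its underside; z up, y along its length, front to -x. Inside 140 by 314 mm; inner floor at z = 10 mm, wall tops at 85 mm, walls 11 mm thick. Two cross battens 16 mm wide, 12 mm high on the inner floor at y = -90 and +90 mm carry the paddle.
- opening (a point): Centre of the chest's opening at wall-top height (chest frame 0, -57.5, 85 mm): 199 mm long (chest y -157 to +42), 140 mm wide, shut at first by the lid. From y = +42 to the +y end a fixed board 8 mm thick (top at z = 93 mm) covers the inside for good.
- lid (a joint): Lid angle: 0 shut, 2.7 leaning right back. Wooden board 162 by 207 by 8 mm, 150 g, flush with the fixed cover, hinged along the chest's +x long side. Once the hasp is off it, a spring opens it by itself within about 2 s to 2.7, and it stays there, leaning back beyond the +x side; until then the hasp blocks it.
- lid_edge (a point): Middle of the lid's free edge (the -x edge when shut). A steel catch plate 2 mm high lies on the lid under the hasp.
- hasp (a joint): Angle of the hasp, a flat steel bar turning level about a vertical pin on the fixed cover; it stays where left (under 1 N at the knob moves it). At 0 it points to the chest's -y, over the lid; the angle grows, up to 1.7, as it swings towards the front (at 1.57 it points to the chest's -x). 0 to 0.3 at first; clear of the lid from about 1.2.
- hasp_knob (a point): Middle of the hasp's upright round steel knob, 14 mm in diameter and 40 mm tall (20 mm above and 20 mm below this point, to the bar's top), 75 mm from the pin. It can be pinched from above or pushed from the side.
- hasp_pivot (a point): On the hasp's vertical pin, at the bar (chest frame -25, +82, 98 mm). The bar is 18 mm wide, 4 mm thick, its underside 96 mm above the chest's underside; it reaches 85 mm from the pin.
- paddle: Long wooden rice paddle, loose, 290 mm long, 110 to 225 g, lying flat on the battens nearly along the chest. Origin: centre of its underside; y along it, z up. Handle 24 mm wide, 16 thick, y = -145 to +25 mm; blade 56 mm wide, 8 thick, y = +25 to +145, undersides flush. Blade end under the fixed cover, handle under the lid. Centre of mass about y = +4 mm.
- paddle_butt (a point): End of the paddle's handle (paddle frame 0, -145, 8 mm).
- paddle_tip (a point): End of the paddle's blade (paddle frame 0, 145, 4 mm).
- mortar: Bystander: clay mortar, 150 mm across, 115 mm high; origin under its centre.
- bowl: Bystander: white bowl, 110 mm across, 45 mm high; origin under its centre.
- cup: Bystander: aluminium cup, 64 mm across, 55 mm high; origin under its centre.
- spoon: Bystander: steel spoon 170 mm long, lying flat in front of the chest.
- basket: Bystander: round lidded rice basket, 116 mm across, 102 mm high; origin under its centre.
- jar: Bystander: glass jar, 60 mm across, 100 mm high; origin under its centre.
- pestle: Bystander: wooden pestle 285 mm long, 42 mm thick, lying beyond the chest.

How it is judged (in metres and radians):
On the way, in this order (a step that is already met when the one before it is completed fails the run):
1. the hasp is swung off and the lid stands open (value of joint hasp above 0.9 rad and value of joint lid above 1.7 rad), for 0.1 s.
2. the paddle's handle end is out above the chest while its blade end is still inside below the cover (z of paddle_butt in the frame of chest above 0.088 m and z of paddle_tip in the frame of chest below 0.085 m), for 0.05 s.
At the end, for the whole second after the job is handed in: The gripper still holds the paddle (finger force above 1 N), motionless (below 0.03 m/s and 0.3 rad/s), both its ends above 135 mm over the platform (42 mm over the top of the chest), not touching the chest or its lid; the hasp is off (beyond 0.9 rad) and the lid open (beyond 1.7 rad) (all of step 1 and height (world z) of each of paddle_butt, paddle_tip above 0.135 m and contact force between paddle and the fingers above 1 N and contact force between paddle and chest below 0.1 N and linear speed of paddle below 0.03 m/s and angular speed of paddle below 0.3 rad/s); the arm keeps its last pose, push and grip.
It fails at once if a bystander is pushed more than 4 cm (distance of any of mortar, bowl, cup, spoon, basket, jar, pestle from where it was at the start of the episode above 0.04 m).
It also fails if it takes over 45 s, if anything falls off the work surface, if the arm or the gripper's body presses on something with over 40 N, if the wrist force passes 120 N, or if a joint passes its speed limit or range.

## Working session

There is one attempt and no reset: what is moved stays moved. The work goes in short steps, Python scripts to look and compute and a shell command to move; the robot and the scene stay as the last step left them, time stands still between calls to the robot, and variables do not carry over. Pictures are saved under pics/ and viewed, on a budget of 10 in all, crops included, one or two more only if the job needs it, and the job is handed in when it is done.

```bash
mkdir -p pics; ls; cat > h.py <<'E'
import numpy as np, cv2
from rig import sensors, capture, ctrl, cut_out, place_of
def world(p,r,c,z=None):
    """world point of pixel (r,c): from depth, or on plane z"""
    K,R,t=map(np.array,(p["camera_matrix"],p["R"],p["t"]))
    d=np.linalg.inv(K)@[c,r,1.]
    if z is None:
        w=p["z_map"][int(r)-1:int(r)+2,int(c)-1:int(c)+2]; w=w[w>0]
        return R.T@(d*np.median(w)-t)
    o=-R.T@t; v=R.T@d
    return o+v*(z-o[2])/v[2]
def cloud(p,m=None):
    K,R,t=map(np.array,(p["camera_matrix"],p["R"],p["t"]))
    z=p["z_map"]; m=(z>0) if m is None else m&(z>0)
    r,c=np.nonzero(m); d=np.linalg.inv(K)@np.stack([c,r,np.ones(len(r))])
    return ((d*z[r,c]).T-t)@R
def pix(p,X):
    q=p["R"]@np.array(X)+p["t"]; q=p["camera_matrix"]@q; return q[:2]/q[2]
E
python3 - <<'E'
from h import *
np.set_printoptions(precision=1,suppress=True)
ims=[]
for n in("top","side"):
    p=capture(n); ims.append(p["color"]); cv2.imwrite(f"pics/{n}0.png",p["color"])
    for q in("chest","hasp_knob","hasp_pivot","lid_edge","opening","mortar","bowl","cup","spoon","basket","jar","pestle"):
        for o in place_of(p,q)[:1]:
            r,c=o["centre"]; print(n,q,round(o["p"],2),np.array([r,c]),world(p,r,c), world(p,r,c,98))
    o=cut_out(p,"chest")
    if o:
        X=cloud(p,o[0]["region"].astype(bool)); X=X[(X[:,2]>82)&(X[:,2]<101)]
        print("chest rect",cv2.minAreaRect(X[:,:2].astype(np.float32)),np.median(X[:,2]))
s=sensors.sense(); print(s)
E
```

```text
pics
top chest 0.96 [192.2 278.6] [580.   17.   93.3] [579.4  17.   98. ]
top hasp_knob 0.64 [200.1 276.1] [554.4  23.1 129.1] [557.5  23.5  98. ]
top hasp_pivot 0.47 [199.1 248.1] [558.4 100.2 101.6] [558.7 100.4  98. ]
top lid_edge 0.95 [214.5 303. ] [520.8 -52.   75.8] [519.2 -51.1  98. ]
top opening 0.84 [183.5 298.4] [605.4 -37.3  92.2] [604.6 -37.1  98. ]
top mortar 0.88 [209.1 174.2] [533.5 318.   19. ] [527.3 302.   98. ]
top bowl 0.89 [168.2 369.4] [ 666.7 -248.9    3.2] [ 651.2 -233.1   98. ]
top cup 0.96 [241.3 328.4] [ 449.2 -130.1    4.5] [ 447.  -121.7   98. ]
top spoon 0.84 [247.5 239.1] [426.4 128.1  17. ] [425.7 121.7  98. ]
top basket 0.92 [268.2 428.4] [ 378.8 -395.   100.4] [ 378.7 -395.7   98. ]
top jar 0.85 [294.6 140. ] [294.  385.9  97.5] [294.1 385.8  98. ]
top pestle 0.87 [123.5 259.9] [786.5  75.6  34.2] [770.7  72.8  98. ]
chest rect ((594.5982055664062, 26.693405151367188), (170.02394104003906, 335.83721923828125), 9.740272521972656) 92.24406480014143
side chest 0.72 [228.5 292.8] [571.9 -53.5  92.3] [570.1 -59.   98. ]
side hasp_knob 0.55 [205.2 278.8] [
[... 564 characters left out ...]
2 [389.7 260.9] [ 372.1 -460.4   98.4] [ 372.2 -460.2   98. ]
side jar 0.83 [176.  176.6] [292.8 376.2  27.4] [294.9 279.   98. ]
side pestle 0.62 [208.  343.7] [783.7  68.4   3.6] [734.3 -25.6  98. ]
chest rect ((589.7321166992188, 23.449310302734375), (168.28607177734375, 338.77435302734375), 9.982231140136719) 92.91560255319467
{'time_s': 1.4, 'joints': array([ 1. ,  0.3,  1.5,  0. ,  1.3, -0.2]), 'dq': array([-0., -0.,  0., -0.,  0., -0.]), 'tau': array([ -0. , -41.2, -26. ,  -0. ,   0. ,   0. ]), 'eef_pos': array([186.8, 490.6, 248.3]), 'ee_rot': array([-0. ,  0.2,  1. , -0. ]), 'force': array([-0.4,  0.8,  0.2]), 'wrist_torque': array([ 0., -0., -0.]), 'grip_width': 0.9978624436404282}
```

```bash
python3 -c "
import cv2,numpy as np
a=cv2.imread('pics/top0.png');b=cv2.imread('pics/side0.png')
a=cv2.resize(a[130:260,190:400],(800,495),interpolation=cv2.INTER_CUBIC)
cv2.imwrite('pics/topcrop.png',a)"
```

```text
(no output)
```

View pics/topcrop.png

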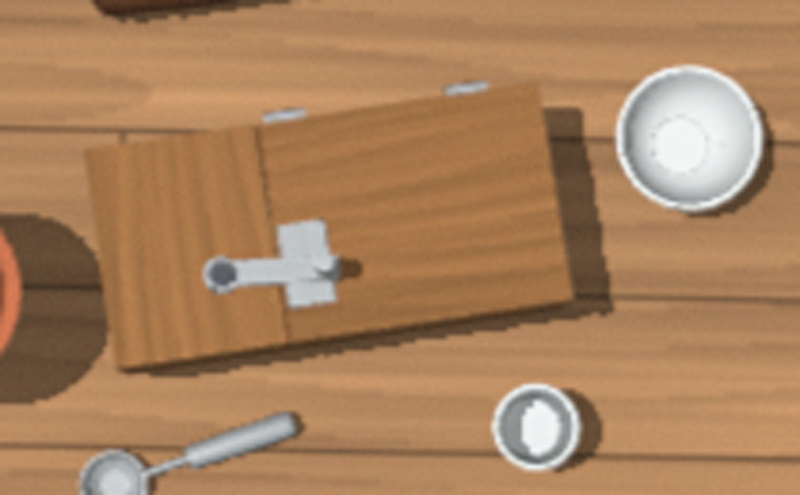

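View pics/side0.png

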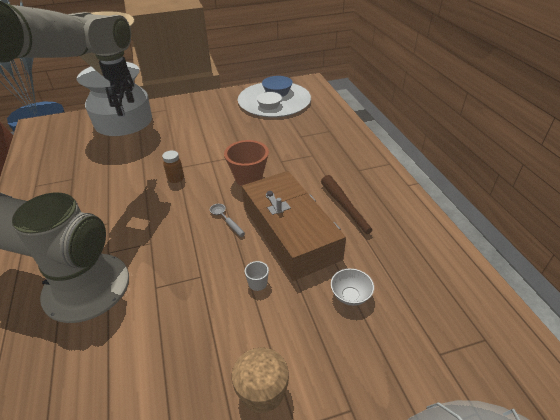

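```bash
python3 - <<'E'
from h import *
from scipy.spatial.transform import Rotation as Ro
np.set_printoptions(precision=2,suppress=True)
for n in("top","side"):
    p=capture(n); X=cloud(p)
    k=X[(abs(X[:,0]-556)<40)&(abs(X[:,1]-20)<40)]
    for lo,hi in((112,128),(128,150)):
        q=k[(k[:,2]>lo)&(k[:,2]<hi)]; print(n,lo,len(q),q.mean(0) if len(q) else '',np.ptp(q,axis=0) if len(q) else '')
    T=X[(X[:,2]>88)&(X[:,2]<97)&(abs(X[:,0]-592)<130)&(abs(X[:,1]-24)<200)]
    print(cv2.minAreaRect(T[:,:2].astype(np.float32)))
    for q in("hasp_knob","hasp_pivot"):
        o=place_of(p,q)
        if o: print(q,world(p,*o[0]["centre"],120 if "knob" in q else 98))
s=sensors.sense();q=s["ee_rot"];R=Ro.from_quat(np.r_[q[1:],q[0]]);print(q,R.as_matrix(),s["eef_pos"],s["joints"])
y=R.as_matrix()[:,1];print(np.degrees(np.arctan2(y[1],y[0])))
E
```

```text
top 112 4 [554.26  25.53 118.88] [ 5.98 10.79 11.14]
top 128 22 [558.01  27.77 138.59] [12.66 13.4  11.51]
((593.775146484375, 26.827789306640625), (169.09365844726562, 335.0446472167969), 9.72081184387207)
hasp_knob [ 645.99 -232.97  120.  ]
hasp_pivot [555.63 104.76  98.  ]
side 112 16 [553.37  20.57 121.08] [ 8.5  16.75 14.04]
side 128 26 [554.07  22.62 135.95] [12.63 12.37 13.47]
((589.817138671875, 24.566543579101562), (168.6378631591797, 339.3013916015625), 9.84617805480957)
hasp_knob [549.37  25.41 120.  ]
hasp_pivot [554.64  97.1   98.  ]
[-0.    0.18  0.98 -0.  ] [[-0.93  0.36 -0.  ]
 [ 0.36  0.93 -0.  ]
 [ 0.   -0.   -1.  ]] [186.8  490.65 248.28] [ 0.98  0.31  1.5   0.    1.33 -0.22]
69.15462948416392
```

```bash
python3 -m jog '[[[24,-30,0],[0,0,-7],0],[[48,-60,0],[0,0,-14],0],[[72,-91,0],[0,0,-21],0],[[96,-121,0],[0,0,-28],0.1],[[120,-151,0],[0,0,-35],0.2],[[144,-181,0],[0,0,-42],0.3],[[168,-212,0],[0,0,-49],0.3],[[185,-233,0],[0,0,-56],0.3]]' 30; python3 -m jog '[[[24,-30,0],[0,0,-3.4],0.3],[[48,-60,0],[0,0,-3.4],0.3],[[72,-91,0],[0,0,-3.4],0.3],[[96,-121,0],[0,0,-3.4],0.3],[[120,-151,0],[0,0,-3.4],0.3],[[144,-181,0],[0,0,-3.4],0.3],[[168,-212,0],[0,0,-3.4],0.3],[[184.5,-233,0],[0,0,-3.4],0.3]]'
```

```text
time_s: 2.37
eef_pos: [373.2, 255.2, 248.5]
ee_rot: [0.0, 0.624, 0.781, 0.0]
force: [0.5, 0.5, -0.3]
grip_width: 0.702
time_s: 3.03
eef_pos: [557.8, 21.7, 248.1]
ee_rot: [0.0, 0.645, 0.764, -0.0]
force: [-0.3, 0.2, 0.6]
grip_width: 0.702
```

```bash
python3 -m jog '[[[-1,3,-35],[0,0,0],0.3],[[-1,3,-70],[0,0,0],0.3],[[-1,3,-100],[0,0,0],0.3],[[-1,3,-118],[0,0,0],0.3],[[-1,3,-125],[0,0,0],0.3],[[-1,3,-125],[0,0,0],0.6],[[-1,3,-125],[0,0,0],1],[[-1,3,-125],[0,0,0],1]]' 30; python3 -m jog '[[[0,0,0],[0,0,0],1],[[0,0,0],[0,0,0],1],[[0,0,0],[0,0,0],1],[[0,0,0],[0,0,0],1],[[0,0,0],[0,0,0],1],[[0,0,0],[0,0,0],1],[[0,0,0],[0,0,0],1],[[0,0,0],[0,0,0],1]]'; python3 - <<'E'
import numpy as np
c,s=np.cos(np.radians(9.8)),np.sin(np.radians(9.8));R=np.array([[c,-s],[s,c]])
f=lambda t:R@(np.array([-np.sin(t),-np.cos(t)])*75)
for t in np.linspace(.12,1.6,9):print(round(t,2),(f(t)-f(.12)).round(0))
E
```

```text
time_s: 3.7
eef_pos: [556.1, 27.6, 124.9]
ee_rot: [0.001, 0.644, 0.765, 0.001]
force: [-0.6, -0.1, 0.5]
grip_width: 0.279
time_s: 4.37
eef_pos: [556.0, 27.5, 124.7]
ee_rot: [0.001, 0.644, 0.765, 0.001]
force: [0.4, -0.4, 6.3]
grip_width: 0.156
0.12 [0. 0.]
0.3 [-14.   1.]
0.49 [-27.   4.]
0.68 [-40.   9.]
0.86 [-52.  17.]
1.04 [-61.  27.]
1.23 [-69.  38.]
1.42 [-75.  51.]
1.6 [-78.  64.]
```

```bash
python3 -m jog '[[[-7,0,0],[0,0,0],1],[[-14,1,0],[0,0,0],1],[[-21,2,0],[0,0,0],1],[[-27,4,0],[0,0,0],1],[[-34,6,0],[0,0,0],1],[[-40,9,0],[0,0,0],1],[[-46,13,0],[0,0,0],1],[[-52,17,0],[0,0,0],1]]'; python3 -m jog '[[[-5,5,0],[0,0,0],1],[[-9,10,0],[0,0,0],1],[[-13,15,0],[0,0,0],1],[[-17,21,0],[0,0,0],1],[[-20,27,0],[0,0,0],1],[[-23,34,0],[0,0,0],1],[[-25,41,0],[0,0,0],1],[[-26,46,0],[0,0,0],1]]'
```

```text
time_s: 5.03
eef_pos: [504.1, 44.5, 124.5]
ee_rot: [0.002, 0.645, 0.764, 0.001]
force: [1.4, -3.0, 5.1]
grip_width: 0.154
time_s: 5.7
eef_pos: [476.2, 90.7, 124.2]
ee_rot: [-0.0, 0.644, 0.765, -0.001]
force: [-8.8, -4.1, 13.2]
grip_width: 0.157
```

```bash
python3 -m jog '[[[0,0,0],[0,0,0],0.7],[[0,0,0],[0,0,0],0.6],[[0,0,0],[0,0,0],0.5],[[0,0,0],[0,0,0],0.5],[[0,0,30],[0,0,0],0.5],[[0,0,70],[0,0,0],0.5],[[0,0,110],[0,0,0],0.5],[[0,0,140],[0,0,0],0.5]]'; python3 -m jog '[[[-30,20,20],[0,0,0],0.5],[[-60,40,20],[0,0,0],0.5],[[-90,60,20],[0,0,0],0.5],[[-110,80,20],[0,0,0],0.5],[[-110,80,20],[0,0,0],0.5],[[-110,80,20],[0,0,0],0.5],[[-110,80,20],[0,0,0],0.5],[[-110,80,20],[0,0,0],0.5]]'; python3 - <<'E'
from h import *
np.set_printoptions(precision=1,suppress=True)
for n in("top","side"):
    p=capture(n); cv2.imwrite(f"pics/{n}1.png",p["color"] if n=="side" else cv2.resize(p["color"][110:270,180:400],(770,560),interpolation=cv2.INTER_CUBIC))
    for q,z in(("paddle",22),("paddle_butt",30),("paddle_tip",26),("hasp_knob",120),("lid_edge",160),("opening",85)):
        for o in place_of(p,q)[:1]: print(n,q,round(o["p"],2),np.array(o["centre"]),world(p,*o["centre"]),world(p,*o["centre"],z))
    o=cut_out(p,"paddle")
    if o:
        m=o[0]["region"].astype(bool); X=cloud(p,m); print(o[0]["p"],len(X),np.median(X,axis=0)); X=X[(X[:,2]>25)&(X[:,2]<50)]
        print(cv2.minAreaRect(X[:,:2].astype(np.float32)),np.median(X[:,2]),X.min(0),X.max(0))
E
```

```text
time_s: 6.37
eef_pos: [477.5, 90.5, 266.4]
ee_rot: [0.001, 0.644, 0.765, 0.001]
force: [0.4, 0.3, -1.1]
grip_width: 0.499
time_s: 7.03
eef_pos: [368.0, 170.1, 283.1]
ee_rot: [-0.0, 0.645, 0.764, -0.0]
force: [0.4, 0.1, 0.9]
grip_width: 0.501
top paddle 0.93 [188.5 275.1] [597.1  27.7  35.2] [598.7  27.8  22. ]
top paddle_butt 0.87 [184.1 326.8] [ 616.1 -123.1    9.8] [ 613.5 -121.3   30. ]
top hasp_knob 0.73 [230.9 251.6] [471.5  88.6 100.9] [470.7  87.5 120. ]
top lid_edge 0.71 [100.6 286.8] [867.1  -1.6  -3.5] [819.3  -0.5 160. ]
top opening 0.9 [182.4 296.8] [616.4 -34.5  32.7] [609.4 -33.   85. ]
0.81 587 [602.6 -15.2  35.4]
((603.0140380859375, -22.086318969726562), (52.21881103515625, 184.3337860107422), 10.54191780090332) 35.562294607188 [ 561.4 -112.9   25.2] [630.2  71.4  46.4]
side paddle 0.72 [227.3 288.8] [582.9  17.4  26.7] [584.4  22.   22. ]
side paddle_butt 0.56 [257.9 314. ] [ 600.5 -145.8   60.8] [ 611.  -120.9   30. ]
side paddle_tip 0.88 [199.  266.7] [536.7  85.6  94.6] [555.4 163.1  26. ]
side hasp_knob 0.45 [198.9 247. ] [476.4  76.  119.3] [476.2  75.1 120. ]
side lid_edge 0.95 [184.2 370.4] [819.3  -7.8 149.8] [812.4 -18.9 160. ]
side opening 0.73 [225.7 300. ] [622.9  30.6   8.9] [596.7 -42.4  85. ]
0.86 622 [591.2  39.6  31.7]
((591.7998046875, 13.208290100097656), (55.80256652832031, 218.63040161132812), 9.534862518310547) 32.421059545361445 [549.1 -94.8  25.1] [619.7 124.   41.1]
```

View pics/top1.png

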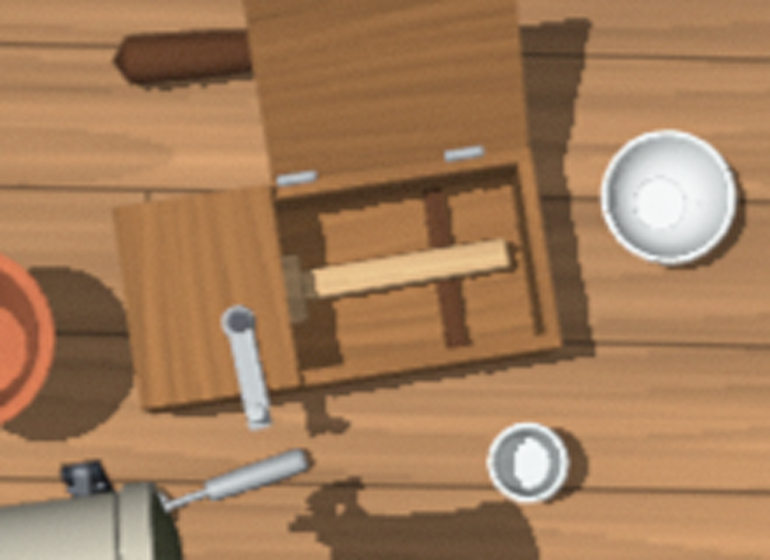

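The lid is open and the hasp points to the front. The paddle handle shows from about crop (315,282) to (508,255).

```bash
python3 - <<'E'
from h import *
np.set_printoptions(precision=1,suppress=True)
for n in("top","side"):
    p=capture(n); K=p["color"]
    m=cut_out(p,"paddle")[0]["region"].astype(bool); X=cloud(p,m); X=X[(X[:,2]>33)&(X[:,2]<43)]   # handle top at 38
    r=cv2.minAreaRect(X[:,:2].astype(np.float32)); print(n,len(X),r)
    b=place_of(p,"paddle_butt"); print("butt",world(p,*b[0]["centre"],30)) if b else 0
    # mask boundary on plane z=38
    rr,cc=np.nonzero(m); W=np.array([world(p,a,b,38)[:2] for a,b in zip(rr,cc)]); 
    H=W[W[:,1]<40]; d=H-H.mean(0); v=np.linalg.svd(d,full_matrices=False)[2][0]; print("axis",v,np.degrees(np.arctan2(v[1],v[0])),H.mean(0))
    print("minY end",W[W[:,1]<W[:,1].min()+6].mean(0), [ (y,W[abs(W[:,1]-y)<6].mean(0),np.ptp(W[abs(W[:,1]-y)<3][:,0])) for y in(-90,-60,-30)])
E
```

```text
top 394 ((599.41015625, -24.152130126953125), (46.37692642211914, 180.3677215576172), 8.283670425415039)
butt [ 616.9 -119.9   30. ]
axis [ 0.2 -1. ] -79.30741004738036 [605.  -33.3]
minY end [ 617.8 -109. ] [(-90, array([616.5, -91. ]), np.float64(20.328263901137802)), (-60, array([609.7, -59.3]), np.float64(20.30929517375364)), (-30, array([604.5, -31. ]), np.float64(23.185334583605595))]
side 292 ((597.9251708984375, -13.531959533691406), (24.134920120239258, 161.54940795898438), 10.477653503417969)
butt [ 615. -115.   30.]
axis [ 0.2 -1. ] -78.38848310580724 [596.6 -27.5]
minY end [605.3 -92.1] [(-90, array([606.9, -88.9]), np.float64(23.73006796857453)), (-60, array([603.4, -60.2]), np.float64(24.123534373860593)), (-30, array([596.6, -29.7]), np.float64(25.926147962648884))]
```

```bash
python3 -m jog '[[[29,-27,-4],[0,0,0.8],0.35],[[59,-54,-8],[0,0,0.8],0.35],[[88,-80,-12],[0,0,0.8],0.35],[[118,-107,-16],[0,0,0.8],0.35],[[147,-134,-20],[0,0,0.8],0.35],[[177,-160,-24],[0,0,0.8],0.35],[[206,-187,-28],[0,0,0.8],0.35],[[236,-214,-32],[0,0,0.8],0.35]]' 30; python3 -m jog '[[[0,0,0],[0,0,0],0.35],[[0,0,-30],[0,0,0],0.35],[[0,0,-70],[0,0,0],0.35],[[0,0,-110],[0,0,0],0.35],[[0,0,-145],[0,0,0],0.35],[[0,0,-160],[0,0,0],0.35],[[0,0,-160],[0,0,0],0.35],[[0,0,-160],[0,0,0],0.35]]'; python3 - <<'E'
from h import *
p=capture("side"); cv2.imwrite("pics/side2.png",cv2.resize(p["color"][120:320,200:400],(600,600),interpolation=cv2.INTER_CUBIC))
print(pix(p,[604,-44,38]))
E
```

```text
time_s: 8.8
eef_pos: [604.4, -44.9, 250.9]
ee_rot: [-0.0, 0.639, 0.769, -0.0]
force: [-0.3, 0.5, 0.4]
grip_width: 0.647
time_s: 9.47
eef_pos: [603.4, -43.2, 91.5]
ee_rot: [-0.0, 0.639, 0.769, -0.0]
force: [-0.1, -0.3, 1.0]
grip_width: 0.653
[302.38492765 237.24263332]
```

View pics/side2.png

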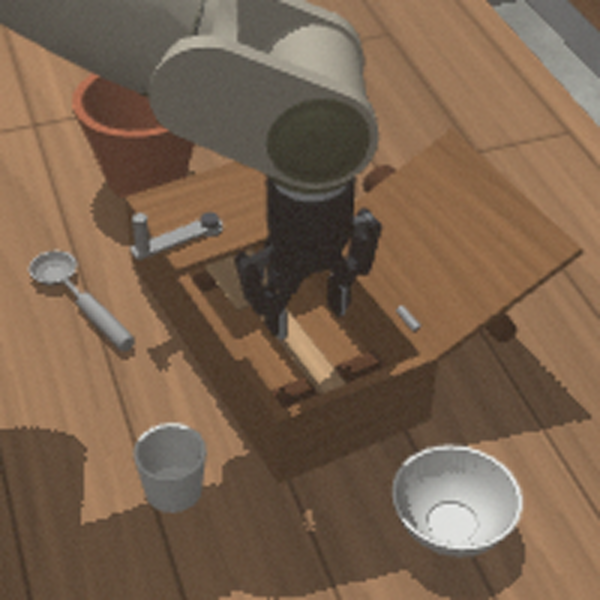

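The fingertips (crop 275,333 and 338,310) straddle the handle, clear of the walls and lid. I'll descend and grip.

```bash
python3 -m jog '[[[0,0,-30],[0,0,0],0.35],[[0,0,-50],[0,0,0],0.35],[[0,0,-59],[0,0,0],0.35],[[0,0,-59],[0,0,0],0.5],[[0,0,-59],[0,0,0],0.7],[[0,0,-59],[0,0,0],0.9],[[0,0,-59],[0,0,0],1],[[0,0,-59],[0,0,0],1]]' 80; python3 -m jog '[[[0,0,0],[0,0,0],1],[[0,0,0],[0,0,0],1],[[0,0,0],[0,0,0],1],[[0,0,0],[0,0,0],1],[[0,0,0],[0,0,0],1],[[0,0,0],[0,0,0],1],[[0,0,0],[0,0,0],1],[[0,0,0],[0,0,0],1]]'; python3 - <<'E'
import numpy as np
from scipy.spatial.transform import Rotation as Ro
a=np.radians(10.6); X=np.array([np.cos(a),np.sin(a),0]); Y=np.array([-np.sin(a),np.cos(a),0]); L=215
np.set_printoptions(precision=1,suppress=True)
for k in range(1,9):
    th=k*3.5; t=np.radians(th); print(th,L*(1-np.cos(t))*Y+[0,0,L*np.sin(t)+min(8,k*4)],Ro.from_rotvec(-th*X).as_rotvec(degrees=True))
t=np.radians(28);print("slide dir",-np.cos(t)*Y+[0,0,np.sin(t)])
E
```

```text
time_s: 10.18
eef_pos: [604.6, -43.6, 34.6]
ee_rot: [0.002, 0.639, 0.769, 0.001]
force: [-0.2, 0.0, 6.8]
grip_width: 0.261
time_s: 10.85
eef_pos: [604.5, -43.6, 34.6]
ee_rot: [0.002, 0.639, 0.769, 0.001]
force: [-0.5, 0.5, 6.4]
grip_width: 0.264
3.5 [-0.1  0.4 17.1] [156.7  29.3   0. ]
7.0 [-0.3  1.6 34.2] [-40.4  -7.6  -0. ]
10.5 [-0.7  3.5 47.2] [116.4  21.8   0. ]
14.0 [-1.2  6.3 60. ] [-80.7 -15.1  -0. ]
17.5 [-1.8  9.8 72.7] [76.  14.2  0. ]
21.0 [-2.6 14.  85. ] [-121.1  -22.7   -0. ]
24.5 [-3.6 19.  97.2] [35.6  6.7  0. ]
28.0 [ -4.6  24.7 108.9] [-161.5  -30.2   -0. ]
slide dir [ 0.2 -0.9  0.5]
```

```bash
python3 -m jog '[[[0,0,6],[0,0,0],1],[[0,0,14],[-1.7,-0.3,0],1],[[0,1,21],[-3.4,-0.6,0],1],[[0,1,28],[-5.2,-1,0],1],[[0,2,35],[-6.9,-1.3,0],1],[[0,3,45],[-9,-1.7,0],1],[[-1,4,53],[-11.4,-2.1,0],1],[[-1,6,60],[-13.8,-2.6,0],1]]'; python3 - <<'E'
from h import *
np.set_printoptions(precision=1,suppress=True)
p=capture("side"); cv2.imwrite("pics/side3.png",cv2.resize(p["color"][120:320,200:400],(600,600),interpolation=cv2.INTER_CUBIC))
b=place_of(p,"paddle_butt"); print([(o["p"],o["centre"],world(p,*o["centre"])) for o in b[:1]])
print(pix(p,[616,-115,105]))
E
```

```text
time_s: 11.52
eef_pos: [602.5, -37.6, 93.9]
ee_rot: [0.096, 0.634, 0.763, -0.078]
force: [-0.6, -0.8, -2.1]
grip_width: 0.261
[(0.75, [233.8, 316.7], array([ 620.2, -108.4,  109.4]))]
[316. 237.]
```

View pics/side3.png

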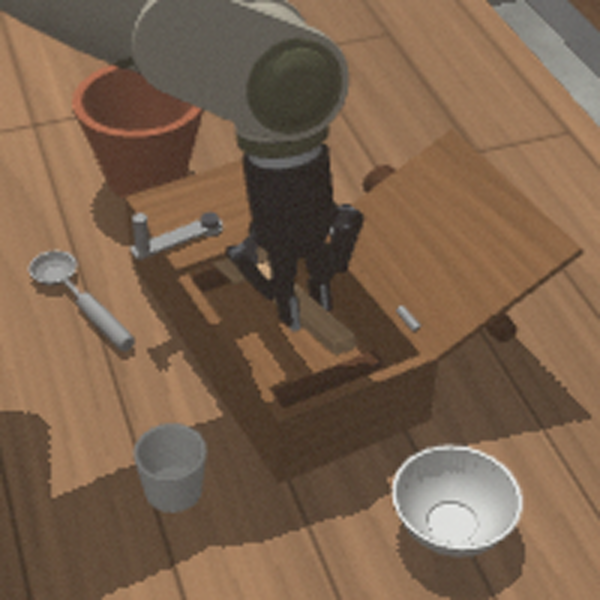

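The butt is at z ≈ 109 and the handle is firmly held (crop 340,340). I'll keep tilting to 28°, then draw it out along the paddle.

```bash
python3 -m jog '[[[0,2,6],[-1.7,-0.3,0],1],[[-1,4,13],[-3.4,-0.6,0],1],[[-1,6,19],[-5.2,-1,0],1],[[-2,8,25],[-6.9,-1.3,0],1],[[-2,10,31],[-8.6,-1.6,0],1],[[-3,13,37],[-10.3,-2,0],1],[[-3,15,43],[-12,-2.3,0],1],[[-4,18,49],[-13.8,-2.6,0],1]]'; python3 - <<'E'
from h import *
np.set_printoptions(precision=1,suppress=True)
p=capture("side"); b=place_of(p,"paddle_butt"); print([(o["p"],o["centre"],world(p,*o["centre"])) for o in b[:1]])
s=sensors.sense(); print(s["eef_pos"],s["force"],s["wrist_torque"],s["joints"])
E
```

```text
time_s: 12.28
eef_pos: [598.0, -19.8, 141.0]
ee_rot: [0.186, 0.62, 0.746, -0.155]
force: [2.9, -0.2, -7.1]
grip_width: 0.259
[(0.7, [213.2, 309.5], array([606.3, -86.4, 168.3]))]
[598.  -19.3 141.2] [-0.  -3.5 -5. ] [-0.4 -0.1 -0. ] [-0.   0.6  1.5 -0.6  1.   0. ]
```

```bash
cat > pitch.py <<'E'
from h import *
np.set_printoptions(precision=1,suppress=True)
a=np.radians(10.6)
for n in("side","top"):
    p=capture(n); o=cut_out(p,"paddle")
    if not o: print(n,"none"); continue
    m=cv2.erode(o[0]["region"].astype(np.uint8),np.ones((3,3),np.uint8)).astype(bool)
    X=cloud(p,m); C=X-[591,25,0]
    xc=C[:,0]*np.cos(a)+C[:,1]*np.sin(a); yc=-C[:,0]*np.sin(a)+C[:,1]*np.cos(a)
    k=abs(xc)<14
    yc,z,xc=yc[k],X[k,2],xc[k]
    for lo in range(-300,60,15):
        j=(yc>=lo)&(yc<lo+15)
        if j.sum()>3: print(n,lo+7,j.sum(),"z med %.1f p85 %.1f x %.1f"%(np.median(z[j]),np.percentile(z[j],85),np.median(xc[j])))
s=sensors.sense(); print(s["eef_pos"],s["force"],s["wrist_torque"],s["grip_width"])
E
python3 pitch.py
```

```text
side -113 22 z med 175.3 p85 179.8 x -6.3
side -98 18 z med 175.0 p85 178.0 x -12.2
side -83 14 z med 165.5 p85 169.7 x -10.9
side -68 14 z med 157.2 p85 161.0 x -11.2
side -53 7 z med 151.2 p85 152.2 x -6.7
side 7 4 z med 103.9 p85 108.4 x -13.4
side 22 4 z med 102.4 p85 106.3 x -12.9
top -113 8 z med 175.8 p85 179.6 x -2.1
top -98 48 z med 174.8 p85 178.8 x -0.7
top -83 49 z med 166.1 p85 169.4 x -0.9
top -68 49 z med 157.0 p85 161.4 x -0.8
top -53 44 z med 148.6 p85 152.2 x -0.9
top -38 27 z med 141.3 p85 144.5 x 2.7
[598.  -19.7 140.6] [-0.6 -0.7 -5.8] [ 0.1  0.2 -0. ] 0.26230763122526635
```

No slip: the pitch is 29°, but the blade is at the cover edge. I'll ease back 6° about the tip, then draw out.

```bash
python3 -m jog '[[[0,-1,-3],[0,0,0],1],[[1,-2,-8],[1,0.2,0],1],[[1,-4,-11],[2,0.4,0],1],[[1,-6,-14],[3,0.6,0],1],[[1,-7,-17],[4,0.7,0],1],[[2,-9,-20],[5,0.9,0],1],[[2,-10,-22],[6,1.1,0],1],[[2,-10,-22],[6,1.1,0],1]]'; python3 pitch.py | grep -v side
```

```text
time_s: 13.25
eef_pos: [600.4, -30.1, 119.0]
ee_rot: [0.146, 0.628, 0.755, -0.121]
force: [-0.6, -0.8, -1.6]
grip_width: 0.26
top -113 43 z med 146.4 p85 150.4 x -1.4
top -98 44 z med 140.9 p85 144.3 x 0.1
top -83 41 z med 134.5 p85 139.0 x 0.8
top -68 38 z med 128.8 p85 133.1 x 0.1
top -53 12 z med 121.9 p85 127.1 x 2.9
[600.4 -29.2 119.4] [-0.5  0.5 -0.8] [0.1 0.  0. ] 0.26006703555814253
```

```bash
python3 -m jog '[[[2,-8,3],[0,0,0],1],[[5,-24,10],[0,0,0],1],[[8,-41,17],[0,0,0],1],[[11,-59,24],[0,0,0],1],[[14,-77,31],[0,0,0],1],[[18,-95,39],[0,0,0],1],[[21,-112,46],[0,0,0],1],[[24,-128,53],[0,0,0],1]]'; python3 - <<'E'
from h import *
np.set_printoptions(precision=1,suppress=True)
for n in("side","top"):
    p=capture(n)
    if n=="side": cv2.imwrite("pics/side4.png",cv2.resize(p["color"][120:340,180:400],(600,600),interpolation=cv2.INTER_CUBIC))
    for q in("paddle_butt","paddle_tip"): print(n,q,[(o["p"],o["centre"],world(p,*o["centre"])) for o in place_of(p,q)[:1]])
E
```

```text
time_s: 14.12
eef_pos: [624.5, -158.8, 173.1]
ee_rot: [0.147, 0.627, 0.755, -0.121]
force: [-0.3, -0.2, -2.1]
grip_width: 0.261
side paddle_butt [(0.96, [239.2, 342.4], array([ 634.9, -225.6,  200.8]))]
side paddle_tip [(0.96, [211.3, 288.3], array([584.6,  26.1,  83.3]))]
top paddle_butt [(0.93, [165.4, 375.2], array([ 675.1, -265.7,    5.2]))]
top paddle_tip [(0.64, [202.1, 246.5], array([549.7, 104.1, 105.3]))]
```

View pics/side4.png

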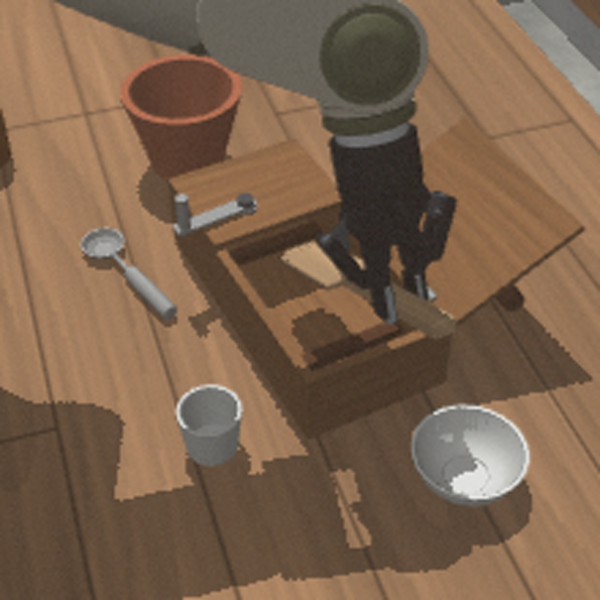

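The blade end (crop 300,255) is clear of the cover edge, tip z ≈ 83. Lifting straight up.

```bash
python3 -m jog '[[[0,-3,6],[0,0,0],1],[[0,-5,20],[0,0,0],1],[[0,-5,37],[0,0,0],1],[[0,-5,54],[0,0,0],1],[[0,-5,71],[0,0,0],1],[[0,-5,87],[0,0,0],1],[[0,-5,97],[0,0,0],1],[[0,-5,100],[0,0,0],1]]'; python3 -m jog '[[[0,0,0],[0,0,0],1],[[0,0,0],[0,0,0],1],[[0,0,0],[0,0,0],1],[[0,0,0],[0,0,0],1],[[0,0,0],[0,0,0],1],[[0,0,0],[0,0,0],1],[[0,0,0],[0,0,0],1],[[0,0,0],[0,0,0],1]]'; python3 - <<'E'
from h import *
np.set_printoptions(precision=1,suppress=True)
for n in("side","top"):
    p=capture(n)
    if n=="side": cv2.imwrite("pics/side5.png",cv2.resize(p["color"][60:340,150:430],(600,600),interpolation=cv2.INTER_CUBIC))
    for q in("paddle_butt","paddle_tip","hasp_knob","lid_edge"): print(n,q,[(o["p"],o["centre"],world(p,*o["centre"])) for o in place_of(p,q)[:1]])
    o=cut_out(p,"paddle")
    if o: X=cloud(p,cv2.erode(o[0]["region"].astype(np.uint8),np.ones((3,3),np.uint8)).astype(bool)); print(n,"paddle z range",np.percentile(X[:,2],[1,5,50,95]))
s=sensors.sense(); print(s["force"],s["wrist_torque"],s["dq"],s["grip_width"],s["eef_pos"])
E
```

```text
time_s: 15.08
eef_pos: [624.7, -162.2, 274.4]
ee_rot: [0.148, 0.627, 0.755, -0.121]
force: [0.1, -0.6, -1.2]
grip_width: 0.264
time_s: 15.75
eef_pos: [624.3, -162.4, 272.2]
ee_rot: [0.147, 0.627, 0.755, -0.121]
force: [-0.1, 0.6, -1.9]
grip_width: 0.264
side paddle_butt [(0.66, [227.3, 290.6], array([593.6,  32.9,   8.9]))]
side paddle_tip []
side hasp_knob [(0.63, [198.8, 244.9], array([483.8, 155.4,  52.6]))]
side lid_edge [(0.61, [185.2, 371.3], array([819.1, -13.7, 150.7]))]
side paddle z range [186.5 190.9 241.3 300.9]
top paddle_butt [(0.96, [159.0, 383.2], array([ 690.4, -284.7,   28.6]))]
top paddle_tip [(0.83, [180.8, 273.8], array([599.6,  29.6, 180. ]))]
top hasp_knob [(0.77, [229.0, 253.7], array([475.2,  81.1, 137.2]))]
top lid_edge [(0.73, [100.2, 287.1], array([823. ,  -1.4, 151.2]))]
top paddle z range [181.  209.4 282.5 301.6]
[-0.2 -0.1 -2.2] [0.1 0.  0. ] [ 0.  0.  0. -0. -0.  0.] 0.25909533877138174 [ 624.3 -162.4  272.3]
```

View pics/side5.png

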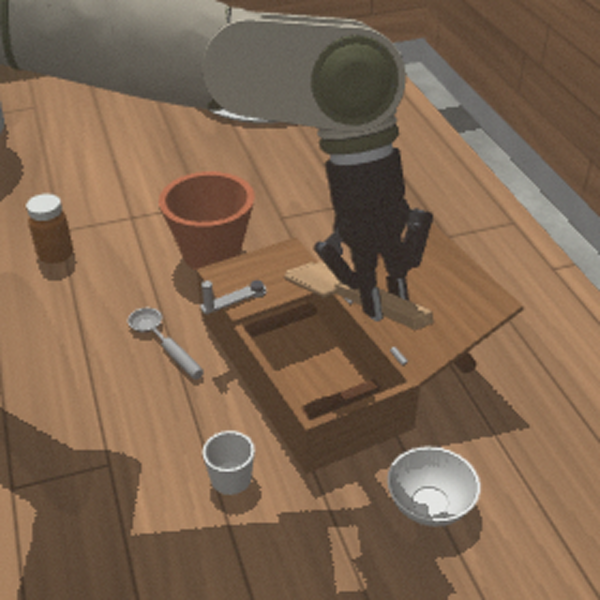

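The whole paddle hangs in the gripper over the open chest, from blade (crop 300,275) to butt (425,315). Its lowest point is at z ≈ 181 mm and it is still.

```bash
python3 -c "
from rig import ctrl
print(ctrl.finish_job())"
```

```text
the job is handed in; nothing more can be done
None
```

I opened the chest, drew the paddle out and handed the job in with the paddle still held in the gripper. `finish_job` reports no verdict, so these are my own last checks.

**What I did:** I pinched the hasp knob and swung it from about 0.12 to about 1.5–1.6 rad. The lid then sprang open. I gripped the handle about 75 mm from its butt, tilted the paddle and drew it out diagonally past the cover. Then I lifted it straight up, at about 15.8 s on the robot's clock.

**Last checks:**
- **Paddle:** its lowest visible point is at z ≈ 181 mm, against the 135 mm limit and a chest top of 93 mm. Joint speeds read zero. The grip is steady at about 22 mm of opening, set to 80 N. The tool force is about 2 N, the paddle's weight.
- **Chest:** the lid and hasp still stand open.
- **Bystanders:** mortar, cup, spoon, bowl and jar look unmoved in the last picture. I did not re-measure them, and the basket was outside that picture.

**What went wrong or disagreed:**
- At 28° of tilt the blade touched the cover edge, with about 5–7 N on the tool. I eased back to 22° before drawing the paddle out.
- In the last side view the network put the butt on the chest floor at z ≈ 9 mm and did not find the tip. The top view's butt depth also read wrong, at about 29 mm. The depth readings and the picture contradict both, so I disregarded them.

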